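Sweep the paint-pot lids into the lid tray

ROBOT

A 6-joint arm with a two-finger parallel gripper is mounted at the origin on the work surface. World frame = base frame: x ahead of the robot, y to its left, z up, the work surface at z = 0. Lengths are in m, angles in degrees, forces in N, time in s.
With the tool pointing down it reaches from about 0.325 to 0.775 m from the base axis. Payload 9.3 kg.
Tool frame: the origin (TCP) lies on the mounting face of the last link; the fingertips stand 173 mm ahead of it and the grasp point (between the pads) lies 155 mm ahead of it; z points along the fingers, y is the line along which they close (so a half turn about z gives the same grasp; the last joint's range is limited). The gripper opens to 85 mm and grips with 20 to 120 N. Pads are 22 mm wide; open, the fingers measure 114 mm over their backs; the gripper's body (76 mm by 85 mm) begins 54 mm behind the grasp point. The pads swing forward as they close: fully open they stand 13 mm farther back than shut.
Start: joints at [-78.816, 14.817, 1.232, 76.415, 0, 81.257], TCP at [0.187, -0.517, 0.405] pointing down, gripper open.
Joint ranges: [-174.27, 174.27], [-52.1, 104.24], [-59.71, 78.15], [-110.17, 111.67], [-87.03, 83.33], [-180, 180]. Speed limits (degrees/s): [127.2, 127.2, 159.86, 180, 180, 180].

INTERFACE

Orientations are given as a 3x3 rotation matrix whose columns are the frame's x, y, z axes.
In Python, from station import manip, read_camera, job, finder gives the robot as it stands. The module is installed in compiled form; this text tells all that it offers.
- The arm moves only by the tool apply_moves, never from a script. Its argument "series" is a list of rows, each a list of 7 numbers: the turn, a rotation vector about the tool's x, y, z in rad, then the shift along the tool's x, y, z in cm, then the closure in counts, from 0 (fully open) to 255 (shut). In form: [[wx, wy, wz, dx, dy, dz, jaw], ...]. A call has 1 to 10 rows; each row is the pose to reach, as a shift and turn from the pose commanded when the call began, along the tool's axes at that moment; what a row does not reach only later rows make up. A row lasts 1/8 s, in which the tool goes at most 62.5 mm and 10.7 degrees, less where a joint would pass 70% of its speed; a pose out of reach is approached as far as the arm can. A call with a gripper value outside its range is refused whole. The fingers move at their own pace and stop on an object; the grip force is fixed at half the most. Time passes only in rows, so rows that repeat a pose let the fingers close. It gives the time, the measured TCP pose, the force, the opening and the grip force at its end, in the units of the state.
- manip.get_obs(): the state, without advancing time (a new reading comes with each control period).
- read_camera(name): name is "scene" or "top"; returns a dict with "img" (384x512x3 uint8, red, green, blue), "camera_matrix" (3x3 intrinsics, pixels), "world_to_cam" (4x4, takes a point from world to camera coordinates). Camera axes: x right, y down, z forward; pixel columns grow to the right and rows downward; lengths in m; the calibration is good to about 2 mm. A picture is of the moment at which its call begins. There is no depth.
- job.job_done(): hands the job in; it is judged then, once.
Trained networks look in a picture, given as the dict that the camera call returned (one of the last four; its "shot" number tells which), for a name from the list of things; names that differ only in an ending like _2 or _b are one class to them, and where a whole thing is asked for, a point or a joint stands for the part that bears it (a point fixed in the world has none). Each returns a list of dicts, best first, with "conf" (0 to 1); they miss things now and then, are a little off and sometimes report something else, mostly with a low value. They report only what shows in the picture. A call takes as long as a camera call.
- finder.trace(picture, thing): "pixels" (384x512 bool, what is visible of it).
- finder.place_of(picture, thing): "at" ([x, y, z] in m, in world coordinates, good to about 4 mm: a listed point, or the origin of a listed thing).
The state is a dict: "time_s": time; "joint_positions": joint angles; "dq": joint speeds; "joint_efforts": joint torques, N m; "tool_pos": TCP position; "orientation": TCP orientation; "ft_force": force on the tool from outside, world axes, zero at the start; "ft_torque": the same for the moment, N m; "finger_gap": finger opening in m; "grip_force": force on a finger pad.
Only numpy, scipy, OpenCV 4.12 (cv2) and the standard library are available. Lean on these libraries where they do the work, as an engineer would, in place of code of your own. Each camera call takes 0.05 s, during which the arm holds its last target. There are 200 camera calls.

TASK

Clear the painting slab: sweep the three loose paint-pot lids across the marble with your fingertips, through the open side of the three-sided wooden tray, until each lid lies flat and wholly inside it. Only push the lids along the slab, do not lift them, and leave the standing paint pots and the water jug where they are.

Things in the scene. Friction and masses are not known exactly. Their poses are not given: they have to be found in the camera images.
- tray: wooden tray of three straight walls without a floor, fixed to the marble. Outside 130 mm along its x by 196 mm along its y; walls 8 mm thick and 25 mm high; inside 122 mm deep and 180 mm wide. Origin at the centre of its outline on the marble; the open side is at x = -65 mm and faces its own -x, the back wall's inner face is at x = +57 mm, the side walls' inner faces at y = -90 and +90 mm. The slab inside is the same flat marble, with no sill.
- lid1: one of three alike round black screw lids, 40 mm across and 16 mm high, about 20 g, lying loose and flat on the marble; origin at the centre of its underside, z up. It slides when pushed from the side.
- lid2: one of three alike round black screw lids, 40 mm across and 16 mm high, about 20 g, lying loose and flat on the marble; origin at the centre of its underside, z up. It slides when pushed from the side.
- lid3: one of three alike round black screw lids, 40 mm across and 16 mm high, about 20 g, lying loose and flat on the marble; origin at the centre of its underside, z up. It slides when pushed from the side.
- pot1: open paint pot, white and round, 43 mm across, 52 mm high, about 100 g, standing loose, to be left alone; origin at the centre of its underside, z up
- pot2: open paint pot, white and round, 43 mm across, 52 mm high, about 100 g, standing loose, to be left alone; origin at the centre of its underside, z up
- pot3: open paint pot, white and round, 43 mm across, 52 mm high, about 100 g, standing loose, to be left alone; origin at the centre of its underside, z up
- jug: blue plastic water jug with a handle, 100 mm across (handle extra, towards its +y), 110 mm high, about 0.5 kg, standing loose, to be left alone; origin at the centre of its underside, z up

How it is judged:
By the outcome, as a careful person would: the job done as asked, in the order asked, and still so for the second after the job is handed in, with the robot touching nothing.
It also fails if it takes over 72 s, if anything falls off the work surface, if the arm or the gripper's body presses on something with over 40 N, if the wrist force passes 120 N, or if a joint passes its speed limit or range.

## Working session

There is one attempt and no reset: what is moved stays moved. The work goes in short steps, Python scripts to look and compute and a tool call to move; the robot and the scene stay as the last step left them, time stands still between calls to the robot, and variables do not carry over. Pictures are saved under pics/ and viewed, at most 10 in all, crops included, and the job is handed in when it is done.

Besides the shell and the picture viewer there is one more tool, called after "Emit:" by a JSON object that holds its "op" and its "data", one argument or row to a line. apply_moves: Moves the arm, as the interface text tells. Its arguments: {"type":"object","properties":{"series":{"type":"array","items":{"type":"array","items":{"type":"number"}}}},"required":["series"]}

```bash
mkdir -p pics; python3 - <<'E'
from station import manip, read_camera, finder
import cv2, numpy as np
o=manip.get_obs(); print(o['time_s'],np.round(o['tool_pos'],3),np.round(o['orientation'],2).tolist())
ps={}
for c in ("top","scene"):
    p=read_camera(c); cv2.imwrite(f"pics/{c}0.png",p["img"][...,::-1])
    for n in ("tray","lid1","pot1","jug"):
        print(c,n,[(np.round(d["at"],3).tolist(),round(d["conf"],2)) for d in finder.place_of(p,n)][:6])
E
```

```text
0.0 [ 0.187 -0.517  0.404] [[0.94, 0.34, -0.0], [0.34, -0.94, 0.0], [0.0, -0.0, -1.0]]
top tray []
top lid1 [([0.441, -0.047, -0.005], 0.74), ([0.634, -0.094, -0.002], 0.7), ([0.54, -0.014, 0.002], 0.62)]
top pot1 [([0.725, 0.306, -0.0], 0.92), ([0.485, -0.24, 0.002], 0.83), ([0.612, -0.198, -0.001], 0.76)]
top jug [([0.612, -0.379, -0.001], 0.82)]
scene tray [([0.614, -0.201, -0.005], 0.71), ([0.58, 0.275, -0.001], 0.67)]
scene lid1 [([0.542, -0.012, 0.0], 0.73), ([0.444, -0.048, -0.004], 0.66), ([0.632, -0.091, -0.002], 0.46)]
scene pot1 [([0.613, -0.198, -0.004], 0.97), ([0.486, -0.238, 0.001], 0.78), ([0.724, 0.308, -0.001], 0.76)]
scene jug [([0.614, -0.38, -0.003], 0.74)]
```

View pics/top0.png

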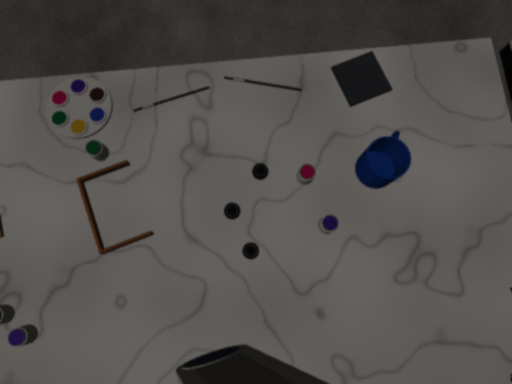

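View pics/scene0.png

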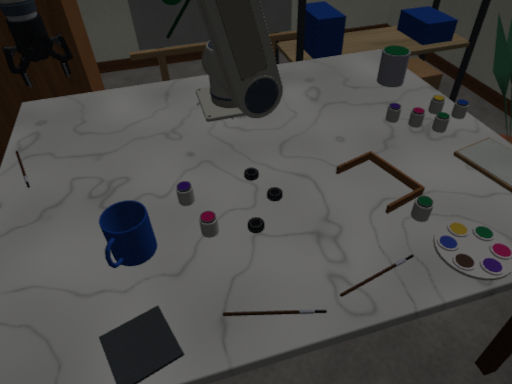

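```bash
cat > h.py <<'E'
import numpy as np, cv2
from station import manip, read_camera, finder
def ground(p,uv,z):
    K=p["camera_matrix"];T=p["world_to_cam"];R,t=T[:3,:3],T[:3,3]
    uv=np.atleast_2d(uv).astype(float)
    d=(R.T@np.linalg.inv(K)@np.c_[uv,np.ones(len(uv))].T).T; c=-R.T@t
    return (c+d*((z-c[2])/d[:,2])[:,None])[:,:2]
E
python3 - <<'E'
from h import *
p=read_camera("top")
im=p["img"].astype(int); r,g,b=im[...,0],im[...,1],im[...,2]
m=((r-b>35)&(r>g+15)).astype(np.uint8)
n,l,s,c=cv2.connectedComponentsWithStats(m)
for i in range(1,n):
    if s[i,4]>30: print(s[i])
i=1+np.argmax(s[1:,4]); v,u=np.nonzero(l==i)
w=ground(p,np.c_[u,v],0.02).astype(np.float32)
rc=cv2.minAreaRect(w); print(rc); print(np.round(cv2.boxPoints(rc),3))
print(np.round(ground(p,[[80,180],[102,252],[152,234],[128,163]],0.02),3))
E
```

```text
[ 52  91  14  13 132]
[ 71 120  14  13 145]
[301 165  13  13 124]
[ 77 177  73  76 261]
((0.5762608051300049, 0.27362191677093506), (0.19219718873500824, 0.12436378002166748), 15.9202299118042)
[[0.467 0.307]
 [0.501 0.187]
 [0.686 0.24 ]
 [0.652 0.36 ]]
[[0.648 0.351]
 [0.468 0.3  ]
 [0.499 0.181]
 [0.68  0.233]]
```

```bash
cat >> h.py <<'E'
from scipy.spatial.transform import Rotation as Ro
O=np.array([.577,.274]); a=np.deg2rad(105.9); D=np.array([np.cos(a),np.sin(a)]); S=np.array([D[1],-D[0]])
def tw(d,s): return O+d*D+s*S
def tcoord(x,y): r=np.array([x,y])-O; return r@D, r@S
def rows(wps):  # wps: x,y,z(TCP),yaw deg of tool x,jaw
    o=manip.get_obs(); R0=np.array(o['orientation']); p0=np.array(o['tool_pos'])
    print(round(o['time_s'],2),np.round(p0,4),np.round(o['ft_force'],1),round(o['finger_gap'],4))
    for x,y,z,yaw,j in wps:
        c,s=np.cos(np.deg2rad(yaw)),np.sin(np.deg2rad(yaw))
        R=np.array([[c,s,0],[s,-c,0],[0,0,-1]])
        w=Ro.from_matrix(R0.T@R).as_rotvec(); q=R0.T@(np.array([x,y,z])-p0)*100
        print([*np.round(w,3).tolist(),*np.round(q,2).tolist(),j])
E
python3 - <<'E'
from h import *
for n,l in dict(A=(.633,-.092),B=(.541,-.013),C=(.442,-.048)).items(): print(n,tcoord(*l))
rows([(.634,-.146,.36,91.3,183),(.634,-.146,.22,91.3,183)])
E
```

```text
A (np.float64(-0.3673390355417876), np.float64(-0.04641156070667439))
B (np.float64(-0.26615722396769614), np.float64(-0.11324898290849965))
C (np.float64(-0.2726962071513677), np.float64(-0.21804994520810675))
0.55 [ 0.1875 -0.5171  0.4047] [ 0.5 -0.  -0.1] 0.0851
[-0.0, 0.0, -1.246, 54.63, -19.66, 4.47, 183]
[-0.0, 0.0, -1.246, 54.63, -19.66, 18.47, 183]
```

Emit:
{"op": "apply_moves", "data": {
  "series": [
    [0,0,-1.246,54.6,-19.7,4.5,183],
    [0,0,-1.246,54.6,-19.7,4.5,183],
    [0,0,-1.246,54.6,-19.7,4.5,183],
    [0,0,-1.246,54.6,-19.7,4.5,183],
    [0,0,-1.246,54.6,-19.7,4.5,183],
    [0,0,-1.246,54.6,-19.7,4.5,183],
    [0,0,-1.246,54.6,-19.7,4.5,183],
    [0,0,-1.246,54.6,-19.7,4.5,183],
    [0,0,-1.246,54.6,-19.7,4.5,183],
    [0,0,-1.246,54.6,-19.7,4.5,183]
  ]
}}

```text
time_s: 1.8
tool_pos: [0.6356, -0.1431, 0.3587]
orientation: [[-0.026, 1.0, -0.001], [1.0, 0.026, 0.001], [0.001, -0.001, -1.0]]
ft_force: [-0.3, 0.3, -0.8]
finger_gap: 0.0239
grip_force: 0.0
```

Emit:
{"op": "apply_moves", "data": {
  "series": [
    [0,0,0,0,0,0,183],
    [0,0,0,0,0,0,183],
    [0,0,0,0,0,0,183]
  ]
}}

```text
time_s: 2.17
tool_pos: [0.6327, -0.147, 0.3602]
orientation: [[-0.021, 1.0, 0.0], [1.0, 0.021, -0.0], [-0.0, 0.0, -1.0]]
ft_force: [0.3, -0.6, -0.4]
finger_gap: 0.0237
grip_force: 0.0
```

```bash
python3 - <<'E'
from h import *
rows([(.634,-.146,.22,91.3,183),(.634,-.146,.179,91.3,183)])
o=manip.get_obs(); print(np.round(o['orientation'],3), np.round(o['joint_positions'],1))
E
```

```text
2.17 [ 0.6327 -0.147   0.3602] [ 0.3 -0.6 -0.4] 0.0237
[0.0, 0.0, -0.001, 0.1, 0.12, 14.02, 183]
[0.0, 0.0, -0.001, 0.1, 0.12, 18.12, 183]
[[-0.021  1.     0.   ]
 [ 1.     0.021 -0.   ]
 [-0.     0.    -1.   ]] [-20.5  25.4  10.8  75.3  -0.   68.3]
```

Emit:
{"op": "apply_moves", "data": {
  "series": [
    [0,0,0,0,0.1,6,183],
    [0,0,0,0,0.1,12,183],
    [0,0,0,0,0.1,16.5,183],
    [0,0,0,0,0.1,17.4,183],
    [0,0,0,0,0.1,17.8,183],
    [0,0,0,0,0.1,17.8,183]
  ]
}}

```text
time_s: 2.92
tool_pos: [0.6351, -0.1462, 0.1836]
orientation: [[-0.023, 1.0, 0.003], [1.0, 0.023, -0.001], [-0.001, 0.003, -1.0]]
ft_force: [0.2, 0.9, -0.0]
finger_gap: 0.0241
grip_force: 0.0
```

```bash
python3 - <<'E'
from h import *
p=read_camera("top"); print([(np.round(d["at"],3).tolist(),round(d["conf"],2)) for d in finder.place_of(p,"lid1")])
cv2.imwrite("pics/t1.png",cv2.resize(p["img"][90:290,60:360,::-1],None,fx=2,fy=2))
z=.1795
e=tw(.03-.016-.011,.055); 
rows([(.634,-.146,z,91.3,183),(*e,z,91.3,183)])
E
```

```text
[]
3.02 [ 0.6351 -0.146   0.1835] [0.3 0.5 0.6] 0.0239
[0.003, 0.001, 0.0, -0.0, -0.11, 0.4, 183]
[0.003, 0.001, 0.0, 43.79, 0.4, 0.36, 183]
```

View pics/t1.png

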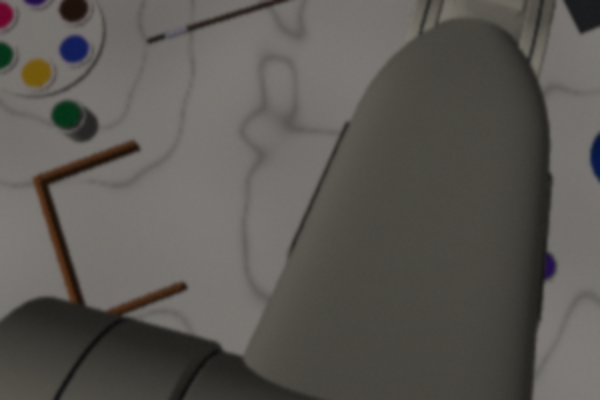

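Emit:
{"op": "apply_moves", "data": {
  "series": [
    [0,0,0,0,-0.1,0.6,183],
    [0,0,0,1,-0.1,0.6,183],
    [0,0,0,2.5,0,0.6,183],
    [0,0,0,4,0,0.6,183],
    [0,0,0,6,0,0.6,183],
    [0,0,0,8,0,0.6,183],
    [0,0,0,10,0,0.6,183],
    [0,0,0,12,0,0.6,183],
    [0,0,0,13.5,0,0.6,183],
    [0,0,0,14.5,0,0.6,183]
  ]
}}

```text
time_s: 4.28
tool_pos: [0.6313, 0.0003, 0.1757]
orientation: [[-0.024, 1.0, 0.0], [1.0, 0.024, -0.0], [-0.0, 0.0, -1.0]]
ft_force: [-0.2, -1.0, -0.2]
finger_gap: 0.0241
grip_force: 0.1
```

```bash
cat > look.py <<'E'
from h import *
import sys
for c in ("scene","top"):
    p=read_camera(c)
    for n in ("lid1","pot1"): print(c,n,[(np.round(d["at"],3).tolist(),np.round(tcoord(*d["at"][:2]),3).tolist(),round(d["conf"],2)) for d in finder.place_of(p,n)])
    if c=="scene": cv2.imwrite(sys.argv[1],cv2.resize(p["img"][100:300,140:460,::-1],None,fx=2,fy=2))
E
python3 look.py pics/s1.png; python3 - <<'E'
from h import *
z=.1775
rows([(*tw(.03-.016-.011,.055),z,91.3,183)])
E
```

```text
scene lid1 [([0.446, -0.05, -0.001], [-0.276, -0.215], 0.7), ([0.578, 0.273, 0.0], [-0.001, 0.0], 0.67), ([0.629, 0.027, -0.002], [-0.252, -0.018], 0.49), ([0.541, -0.012, 0.0], [-0.265, -0.113], 0.48)]
scene pot1 [([0.721, 0.309, -0.001], [-0.005, 0.148], 0.72), ([0.613, -0.196, -0.004], [-0.462, -0.094], 0.56), ([0.482, -0.239, -0.002], [-0.467, -0.232], 0.54)]
top lid1 [([0.441, -0.05, -0.004], [-0.274, -0.219], 0.75)]
top pot1 [([0.725, 0.303, -0.004], [-0.012, 0.15], 0.77), ([0.609, -0.196, -0.001], [-0.461, -0.098], 0.67), ([0.486, -0.242, 0.004], [-0.471, -0.229], 0.62)]
4.58 [ 0.6314 -0.0013  0.1757] [ 0.8 -0.6  1. ] 0.0244
[0.0, 0.0, -0.0, 29.32, 0.43, -0.19, 183]
```

View pics/s1.png

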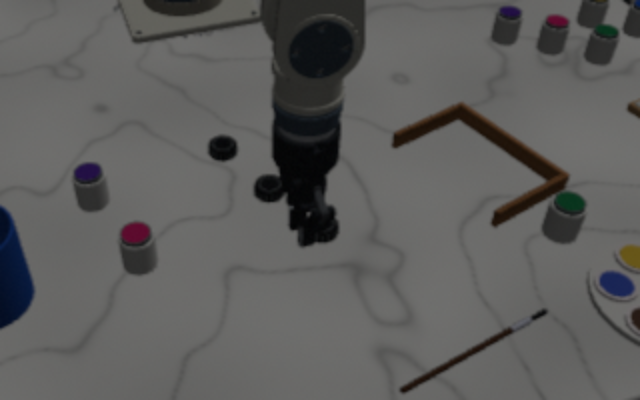

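Emit:
{"op": "apply_moves", "data": {
  "series": [
    [0,0,0,1,0,0,183],
    [0,0,0,3,0,0,183],
    [0,0,0,5.5,0.1,0,183],
    [0,0,0,8,0.1,0,183],
    [0,0,0,10.5,0.2,0,183],
    [0,0,0,13,0.2,0,183],
    [0,0,0,15.5,0.3,0,183],
    [0,0,0,18,0.3,0,183],
    [0,0,0,20,0.3,0,183],
    [0,0,0,21.5,0.4,0,183]
  ]
}}

```text
time_s: 5.82
tool_pos: [0.63, 0.2159, 0.1757]
orientation: [[-0.024, 1.0, -0.0], [1.0, 0.024, 0.0], [0.0, -0.0, -1.0]]
ft_force: [-0.2, -0.4, 0.3]
finger_gap: 0.0242
grip_force: 0.1
```

Emit:
{"op": "apply_moves", "data": {
  "series": [
    [0,0,0,1.5,0,0,183],
    [0,0,0,3,0,0,183],
    [0,0,0,4.5,0.1,0,183],
    [0,0,0,6,0.1,0,183],
    [0,0,0,7,0.1,0,183],
    [0,0,0,7.6,0.1,0,183],
    [0,0,0,7.6,0.1,0,183]
  ]
}}

```text
time_s: 6.7
tool_pos: [0.6295, 0.2906, 0.1756]
orientation: [[-0.023, 1.0, -0.0], [1.0, 0.023, -0.0], [-0.0, -0.0, -1.0]]
ft_force: [0.2, -0.7, 0.2]
finger_gap: 0.0241
grip_force: 0.0
```

Emit:
{"op": "apply_moves", "data": {
  "series": [
    [0,0,0,-1,0,0,183],
    [0,0,0,-1.5,0,-3,183],
    [0,0,0,-3,0,-9,183],
    [0,0,0,-9,0,-9,183],
    [0,0,0,-15,0,-9,183],
    [0,0,0,-21,0,-9,183],
    [0,0,0,-25,0,-9,183],
    [0,0,0,-25,0,-9,183]
  ]
}}

```text
time_s: 7.7
tool_pos: [0.6352, 0.0364, 0.2658]
orientation: [[-0.018, 1.0, 0.0], [1.0, 0.018, -0.001], [-0.001, 0.0, -1.0]]
ft_force: [-0.9, 1.0, 0.6]
finger_gap: 0.0238
grip_force: 0.0
```

```bash
python3 look.py pics/s2.png; python3 - <<'E'
from h import *
B=np.array([.541,-.013]); T=tw(.03,0); h=(T-B)/np.linalg.norm(T-B); yaw=np.degrees(np.arctan2(h[1],h[0])); print(yaw,np.linalg.norm(T-B))
rows([(*(B-.055*h),.26,yaw,183),(*(B-.055*h),.177,yaw,183)])
E
```

```text
scene lid1 [([0.542, -0.01, 0.002], [-0.264, -0.112], 0.66), ([0.629, 0.322, -0.001], [0.032, 0.063], 0.6), ([0.441, -0.051, -0.0], [-0.276, -0.22], 0.43)]
scene pot1 [([0.612, -0.198, -0.005], [-0.463, -0.096], 0.6), ([0.485, -0.236, -0.001], [-0.466, -0.228], 0.58), ([0.72, 0.31, 0.0], [-0.004, 0.148], 0.56)]
top lid1 [([0.542, -0.015, 0.003], [-0.268, -0.113], 0.62), ([0.442, -0.046, -0.005], [-0.271, -0.218], 0.57)]
top pot1 [([0.482, -0.24, 0.003], [-0.469, -0.232], 0.75), ([0.613, -0.38, 0.0], [-0.638, -0.145], 0.71), ([0.607, -0.196, 0.001], [-0.46, -0.1], 0.52), ([0.726, 0.306, -0.003], [-0.01, 0.152], 0.43)]
84.97340576992353 0.3170716534760901
8.0 [0.6352 0.0413 0.2657] [-0.1  0.1  0.1] 0.0243
[-0.0, -0.0, 0.112, -10.67, -10.17, 0.57, 183]
[-0.0, -0.0, 0.112, -10.67, -10.17, 8.87, 183]
```

Emit:
{"op": "apply_moves", "data": {
  "series": [
    [0,0,0.112,-3,-3,0.6,183],
    [0,0,0.112,-7,-7,0.6,183],
    [0,0,0.112,-10.7,-10.2,0.6,183],
    [0,0,0.112,-10.7,-10.2,2,183],
    [0,0,0.112,-10.7,-10.2,6,183],
    [0,0,0.112,-10.7,-10.2,8.4,183],
    [0,0,0.112,-10.7,-10.2,8.9,183],
    [0,0,0.112,-10.7,-10.2,8.9,183]
  ]
}}

```text
time_s: 9.0
tool_pos: [0.5363, -0.0683, 0.1768]
orientation: [[0.088, 0.996, -0.0], [0.996, -0.088, 0.0], [0.0, -0.0, -1.0]]
ft_force: [0.3, 0.4, 0.7]
finger_gap: 0.0241
grip_force: 0.0
```

```bash
python3 - <<'E'
from h import *
B=np.array([.5415,-.0125]); T=tw(.03,0); h=(T-B)/np.linalg.norm(T-B)
rows([(*(B-.035*h),.177,85,183),(*(T-.027*h),.177,85,183)])
E
```

```text
9.0 [ 0.5363 -0.0683  0.1768] [0.3 0.4 0.7] 0.0241
[-0.0, -0.0, -0.001, 2.11, 0.03, -0.02, 183]
[-0.0, -0.0, -0.001, 34.56, -0.02, -0.02, 183]
```

Emit:
{"op": "apply_moves", "data": {
  "series": [
    [0,0,0,1,0,0,183],
    [0,0,0,2,0,0,183],
    [0,0,0,3.2,0,0,183],
    [0,0,0,5,0,0,183],
    [0,0,0,7.5,0,0,183],
    [0,0,0,10,0,0,183],
    [0,0,0,12.5,0,0,183],
    [0,0,0,15,0,0,183],
    [0,0,0,17.5,0,0,183],
    [0,0,0,20,0,0,183]
  ]
}}

```text
time_s: 10.25
tool_pos: [0.5534, 0.132, 0.1768]
orientation: [[0.088, 0.996, 0.0], [0.996, -0.088, 0.0], [0.0, 0.0, -1.0]]
ft_force: [-0.1, -0.7, 1.2]
finger_gap: 0.0241
grip_force: 0.2
```

Emit:
{"op": "apply_moves", "data": {
  "series": [
    [0,0,0,2.5,0,0,183],
    [0,0,0,5,0,0,183],
    [0,0,0,7.5,0,0,183],
    [0,0,0,10,0,0,183],
    [0,0,0,12,0,0,183],
    [0,0,0,13.4,0,0,183],
    [0,0,0,14.2,0,0,183],
    [0,0,0,14.5,0,0,183],
    [0,0,0,14.5,0,0,183]
  ]
}}

```text
time_s: 11.38
tool_pos: [0.5665, 0.2744, 0.1766]
orientation: [[0.089, 0.996, -0.0], [0.996, -0.089, -0.0], [-0.0, -0.0, -1.0]]
ft_force: [-0.4, -0.6, -0.5]
finger_gap: 0.0239
grip_force: 0.0
```

Emit:
{"op": "apply_moves", "data": {
  "series": [
    [0,0,0,-1,0,0,183],
    [0,0,0,-1.5,0,-3,183],
    [0,0,0,-3,0,-9,183],
    [0,0,0,-9,0,-9,183],
    [0,0,0,-15,0,-9,183],
    [0,0,0,-21,0,-9,183],
    [0,0,0,-27,0,-9,183],
    [0,0,0,-30,0,-9,183],
    [0,0,0,-30,0,-9,183]
  ]
}}

```text
time_s: 12.5
tool_pos: [0.5392, -0.0269, 0.2668]
orientation: [[0.093, 0.996, 0.0], [0.996, -0.093, -0.0], [-0.0, 0.0, -1.0]]
ft_force: [0.1, 0.1, 0.0]
finger_gap: 0.0244
grip_force: 0.0
```

```bash
python3 look.py pics/s3.png; python3 - <<'E'
from h import *
C=np.array([.442,-.048]); T=tw(-.11,-.05); h=(T-C)/np.linalg.norm(T-C); yaw=np.degrees(np.arctan2(h[1],h[0])); print(yaw,np.linalg.norm(T-C),h)
rows([(*(C-.055*h),.26,yaw,183),(*(C-.055*h),.177,yaw,183)])
E
```

```text
scene lid1 [([0.571, 0.301, 0.0], [0.027, 0.002], 0.74), ([0.444, -0.048, 0.0], [-0.274, -0.216], 0.6), ([0.627, 0.318, 0.002], [0.028, 0.06], 0.51)]
scene pot1 [([0.484, -0.24, 0.001], [-0.469, -0.23], 0.62), ([0.61, -0.2, -0.003], [-0.465, -0.098], 0.62), ([0.723, 0.311, 0.004], [-0.004, 0.15], 0.59)]
top lid1 [([0.569, 0.3, 0.002], [0.027, -0.001], 0.82), ([0.631, 0.316, -0.0], [0.026, 0.064], 0.68)]
top pot1 [([0.485, -0.24, 0.001], [-0.469, -0.229], 0.81), ([0.724, 0.305, -0.003], [-0.011, 0.149], 0.57), ([0.607, -0.199, -0.003], [-0.463, -0.101], 0.51)]
59.97264285117186 0.2339034841679115 [0.50041345 0.86578657]
12.8 [ 0.5398 -0.0233  0.2667] [ 0.  -0.2  0.8] 0.0239
[-0.0, -0.0, 0.436, -8.3, -11.85, 0.67, 183]
[-0.0, -0.0, 0.436, -8.3, -11.85, 8.97, 183]
```

Emit:
{"op": "apply_moves", "data": {
  "series": [
    [0,0,0.14,-3,-4,0.6,183],
    [0,0,0.28,-6,-8,0.6,183],
    [0,0,0.436,-8.3,-11.9,0.6,183],
    [0,0,0.436,-8.3,-11.9,0.6,183],
    [0,0,0.436,-8.3,-11.9,4,183],
    [0,0,0.436,-8.3,-11.9,7.5,183],
    [0,0,0.436,-8.3,-11.9,8.9,183],
    [0,0,0.436,-8.3,-11.9,8.9,183]
  ]
}}

```text
time_s: 13.8
tool_pos: [0.4144, -0.0956, 0.1769]
orientation: [[0.499, 0.867, -0.002], [0.867, -0.499, 0.001], [-0.0, -0.002, -1.0]]
ft_force: [-0.7, -0.5, -0.3]
finger_gap: 0.0237
grip_force: 0.0
```

```bash
python3 - <<'E'
from h import *
C=np.array([.443,-.048]); T=tw(-.11,-.05)
u=lambda y: np.array([np.cos(np.deg2rad(y)),np.sin(np.deg2rad(y))])
rows([(*(C-.035*u(60)),.177,60,183)]+[(*(T-.027*u(y)),.177,y,183) for y in (60,66,72,78,84,90,96,102,105.9)]+[(*(tw(-.015,-.05)-.027*u(105.9)),.177,105.9,183)])
E
```

```text
13.8 [ 0.4144 -0.0956  0.1769] [-0.7 -0.5 -0.3] 0.0237
[-0.002, 0.0, 0.001, 2.05, 0.1, -0.01, 183]
[-0.002, 0.0, 0.001, 26.19, 0.05, -0.01, 183]
[-0.002, -0.0, -0.104, 26.2, 0.33, -0.01, 183]
[-0.002, -0.0, -0.208, 26.25, 0.61, -0.01, 183]
[-0.002, -0.0, -0.313, 26.32, 0.88, -0.01, 183]
[-0.002, -0.0, -0.418, 26.42, 1.15, -0.01, 183]
[-0.002, -0.0, -0.523, 26.55, 1.4, -0.01, 183]
[-0.002, -0.001, -0.627, 26.7, 1.64, -0.01, 183]
[-0.002, -0.001, -0.732, 26.88, 1.86, -0.01, 183]
[-0.002, -0.001, -0.8, 27.01, 1.99, -0.01, 183]
[-0.002, -0.001, -0.8, 33.63, -4.83, -0.0, 183]
```

Emit:
{"op": "apply_moves", "data": {
  "series": [
    [0,0,0,1,0.1,0,183],
    [0,0,0,2,0.1,0,183],
    [0,0,0,3.2,0.1,0,183],
    [0,0,0,5,0.1,0,183],
    [0,0,0,7.5,0.1,0,183],
    [0,0,0,10,0.1,0,183],
    [0,0,0,12.5,0.1,0,183],
    [0,0,0,15,0.1,0,183],
    [0,0,0,17.5,0,0,183],
    [0,0,0,19.5,0,0,183]
  ]
}}

```text
time_s: 15.05
tool_pos: [0.5122, 0.0741, 0.1779]
orientation: [[0.5, 0.866, 0.0], [0.866, -0.5, 0.0], [0.0, 0.0, -1.0]]
ft_force: [0.6, -0.7, -0.2]
finger_gap: 0.0241
grip_force: 0.1
```

Emit:
{"op": "apply_moves", "data": {
  "series": [
    [0,0,0,2,0,0,183],
    [0,0,0,4,0,0,183],
    [0,0,0,5.7,0,0,183],
    [0,0,0,6.4,0,0,183],
    [0,0,0,6.7,0,0,183],
    [0,0,0,6.7,0,0,183]
  ]
}}

```text
time_s: 15.8
tool_pos: [0.5451, 0.1303, 0.1776]
orientation: [[0.501, 0.865, -0.0], [0.865, -0.501, -0.0], [-0.0, -0.0, -1.0]]
ft_force: [-0.8, -0.5, 0.4]
finger_gap: 0.0242
grip_force: 0.0
```

```bash
python3 look.py pics/s4.png; python3 - <<'E'
from h import *
o=manip.get_obs();u=lambda y: np.array([np.cos(np.deg2rad(y)),np.sin(np.deg2rad(y))])
T=np.array(o['tool_pos'])[:2]+.027*u(60); print(tcoord(*T))
rows([(*(T-.027*u(y)),.177,y,183) for y in (60,69,78,87,96,105.9)]+[(*(tw(-.015,-.05)-.027*u(105.9)),.177,105.9,183)])
E
```

```text
scene lid1 [([0.625, 0.319, -0.001], [0.03, 0.058], 0.7), ([0.569, 0.299, -0.0], [0.026, -0.001], 0.56), ([0.562, 0.153, -0.0], [-0.113, -0.048], 0.52)]
scene pot1 [([0.721, 0.309, 0.001], [-0.006, 0.148], 0.96), ([0.614, -0.196, -0.003], [-0.463, -0.093], 0.92), ([0.483, -0.236, -0.001], [-0.465, -0.23], 0.57), ([0.615, -0.38, -0.0], [-0.639, -0.142], 0.26)]
top lid1 []
top pot1 [([0.609, -0.199, -0.001], [-0.464, -0.099], 0.85), ([0.485, -0.239, 0.0], [-0.468, -0.229], 0.8), ([0.723, 0.308, -0.004], [-0.007, 0.15], 0.47)]
(np.float64(-0.11085014066178413), np.float64(-0.050643726581397104))
16.1 [0.5452 0.1301 0.1778] [-0.2  0.6 -0.4] 0.0241
[0.0, -0.0, -0.002, -0.0, -0.0, 0.08, 183]
[0.0, -0.0, -0.159, 0.03, 0.42, 0.08, 183]
[0.0, 0.0, -0.316, 0.13, 0.83, 0.08, 183]
[0.0, 0.0, -0.473, 0.3, 1.23, 0.08, 183]
[0.0, 0.0, -0.63, 0.52, 1.59, 0.08, 183]
[0.0, 0.0, -0.803, 0.82, 1.94, 0.08, 183]
[0.0, 0.0, -0.803, 7.53, -4.91, 0.08, 183]
```

View pics/s4.png

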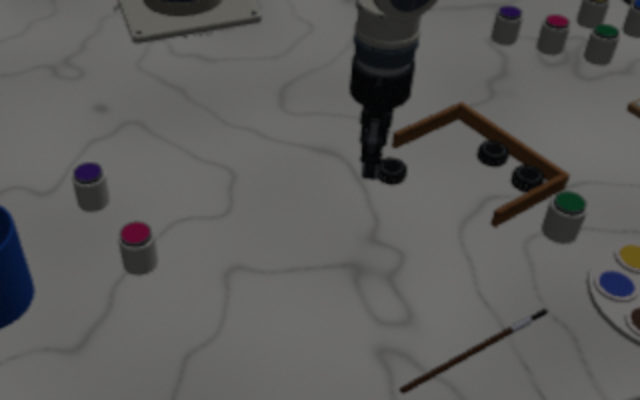

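Emit:
{"op": "apply_moves", "data": {
  "series": [
    [0,0,-0.16,0,0.4,0,183],
    [0,0,-0.32,0.1,0.8,0,183],
    [0,0,-0.47,0.3,1.2,0,183],
    [0,0,-0.63,0.5,1.6,0,183],
    [0,0,-0.8,0.8,1.9,0,183],
    [0,0,-0.8,0.8,1.9,0,183]
  ]
}}

```text
time_s: 16.85
tool_pos: [0.5658, 0.1277, 0.1777]
orientation: [[-0.27, 0.963, 0.0], [0.963, 0.27, -0.0], [-0.0, 0.0, -1.0]]
ft_force: [-0.5, -0.3, 0.1]
finger_gap: 0.0243
grip_force: 0.0
```

Emit:
{"op": "apply_moves", "data": {
  "series": [
    [0,0,0,1,0,0,183],
    [0,0,0,2.5,0,0,183],
    [0,0,0,4.5,0,0,183],
    [0,0,0,6.5,0,0,183],
    [0,0,0,8.2,0,0,183],
    [0,0,0,9.2,0,0,183],
    [0,0,0,9.6,0,0,183],
    [0,0,0,9.6,0,0,183]
  ]
}}

```text
time_s: 17.85
tool_pos: [0.5396, 0.2203, 0.1776]
orientation: [[-0.272, 0.962, -0.0], [0.962, 0.272, -0.0], [-0.0, -0.0, -1.0]]
ft_force: [0.3, 0.2, 0.1]
finger_gap: 0.024
grip_force: 0.0
```

Emit:
{"op": "apply_moves", "data": {
  "series": [
    [0,0,0,-1,0,0,183],
    [0,0,0,-1.5,0,-3,183],
    [0,0,0,-3,0,-9,183],
    [0,0,0,-9,0,-11,183],
    [0,0,0,-15,0,-11,183],
    [0,0,0,-21,0,-11,183],
    [0,0,0,-27,0,-11,183],
    [0,0,0,-27,0,-11,183],
    [0,0,0,-27,0,-11,183]
  ]
}}

```text
time_s: 18.98
tool_pos: [0.6127, -0.0407, 0.2874]
orientation: [[-0.27, 0.963, -0.001], [0.963, 0.27, 0.0], [0.001, -0.001, -1.0]]
ft_force: [-0.5, -0.4, -0.7]
finger_gap: 0.024
grip_force: 0.0
```

```bash
python3 look.py pics/s5.png
```

```text
scene lid1 [([0.534, 0.248, 0.001], [-0.013, -0.049], 0.56), ([0.567, 0.299, 0.0], [0.027, -0.003], 0.5)]
scene pot1 [([0.483, -0.239, -0.001], [-0.468, -0.231], 0.87), ([0.722, 0.309, 0.0], [-0.006, 0.149], 0.76), ([0.611, -0.199, -0.003], [-0.464, -0.097], 0.62)]
top lid1 [([0.632, 0.314, -0.0], [0.024, 0.063], 0.71), ([0.532, 0.245, 0.001], [-0.015, -0.052], 0.61), ([0.569, 0.3, 0.004], [0.027, -0.0], 0.56)]
top pot1 [([0.726, 0.306, -0.002], [-0.01, 0.152], 0.93), ([0.486, -0.238, 0.0], [-0.467, -0.228], 0.59), ([0.611, -0.198, -0.001], [-0.463, -0.097], 0.54), ([0.528, 0.247, -0.006], [-0.013, -0.055], 0.35)]
```

View pics/s5.png

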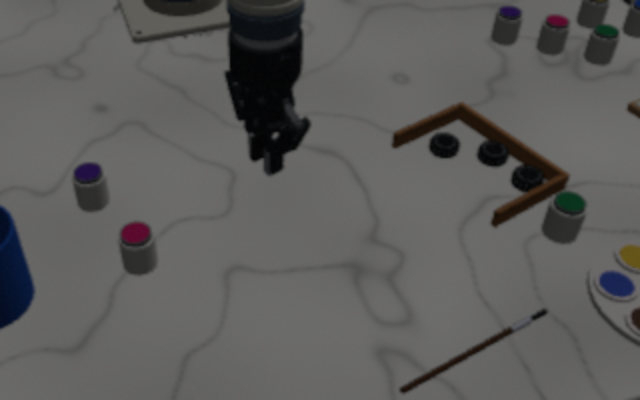

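The picture shows all three lids lying flat inside the tray, at crop pixels (445,145), (492,152) and (528,178). The pots have not moved and the arm is clear.

```bash
python3 -c "
from station import job
print(job.job_done())"
```

```text
the job is handed in; nothing more can be done
None
```

All three lids lie flat and wholly inside the tray, swept in along the slab; the pots and jug were left where they stood, and the job is handed in at about 19 s of the 72 s allowed.

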